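# Pin the display case shut with its C-hook

### The arm

A 7-joint arm with a two-finger parallel gripper is mounted at the origin on the work surface. World frame = base frame: x ahead of the robot, y to its left, z up, the work surface at z = 0. Lengths are in mm, angles in rad, forces in N, time in s.
With the tool pointing down it reaches from about 400 to 900 mm from the base axis. Payload 5.6 kg.
Tool frame: the origin (TCP) lies midway between the tips of the shut fingers; the grasp point (between the pads) lies 19 mm behind it; z points along the fingers, y is the line along which they close (so a half turn about z gives the same grasp; the last joint's range is limited). The gripper opens to 92 mm and grips with 3 to 60 N. Pads are 20 mm wide; open, the fingers measure 128 mm over their backs; the gripper's body (75 mm by 189 mm) begins 69 mm behind the grasp point.
Start: joints at [-1.227, 0.468, -0.012, 1.603, 0.006, 1.071, -0.056], TCP at [245.239, 601.97, 184.692] pointing down, gripper open.
Joint ranges: [-2.53, 2.53], [-0.31, 2.02], [-1.57, 1.55], [0.28, 2.44], [-1.29, 4.43], [0.15, 1.84], [-2.92, 2.92]. Speed limits (rad/s): [2.57, 2.57, 3.14, 3.14, 3.14, 3.14, 3.14].

### API

Orientations are given as a rotation vector (axis times angle).
In Python, from cell import robot, grip, kin, viewer gives the robot as it stands. Calls block until the motion is done:
- robot.movep(position, orientation): joint-space move of the TCP to a pose.
- robot.servo_line(position, feed=150, rotation=None): straight line of the TCP; rotation=None keeps the orientation; feed is the mean speed in mm/s.
- robot.goto_joints(angles): joint-space move.
- grip(opening, newtons=None): opening from 0.0 (shut) to 1.0 (fully open); newtons is the grip in N (None keeps the last); returns when the fingers have stopped.
- robot.hold(seconds).
- kin.ik(position, orientation): joint angles nearest the present ones, or None.
- robot.observe(): the state.
- viewer.read_camera(name): name is "scene" or "top"; returns the picture (400x640x3 uint8, red, green, blue); there is no depth.
- viewer.camera_info(name): a dict with "camera_matrix" (3x3 intrinsics, pixels), "R" (3x3) and "t" (3): a world point X has camera coordinates R X + t. Camera axes: x right, y down, z forward; pixel columns grow to the right and rows downward; lengths in mm; the calibration is good to about 2 mm. A picture is of the moment at which its call begins. camera_info takes no time and is no camera call.
A pose or a line that the arm cannot do raises robot.IKError and nothing moves.
- robot.job_done(): hands the job in; it is judged then, once.
Trained networks look in the newest picture that a camera, given by its name, has taken for a name from the list of things; names that differ only in an ending like _2 or _b are one class to them, and where a whole thing is asked for, a point or a joint stands for the part that bears it (a point fixed in the world has none). Each returns a list of dicts, best first, with "confidence" (0 to 1); they miss things now and then, are a little off and sometimes report something else, mostly with a low value. They report only what shows in the picture. A call takes as long as a camera call. They do not tell look-alikes from the thing itself.
- viewer.silhouettes(name, camera): "mask" (400x640 bool, what is visible of it).
- viewer.pinpoint(name, camera): "at" ([x, y, z] in mm, in the coordinates of the camera as it stood for that picture, good to about 4 mm: a listed point, or the origin of a listed thing).
The state is a dict: "t": time; "joints": joint angles; "joint_velocities": joint speeds; "joint_torque": joint torques, N m; "tcp_pos": TCP position; "tcp_rot": TCP orientation; "contact_force": force on the tool from outside, world axes, zero at the start; "wrist_torque": the same for the moment, N m; "grip_width": opening from 0.0 (shut) to 1.0 (fully open); "grip_force": force on a finger pad.
Only numpy, scipy, OpenCV 4.12 (cv2) and the standard library are available. Lean on these libraries where they do the work, as an engineer would, in place of code of your own. Each camera call takes 0.05 s, during which the arm holds its last target. There are 200 camera calls.

### The job

Pick up the loose steel C-hook by its red grip and thread it along its own curve through the eye of the steel plate on the green case's lid, blunt tip first, until its collar sits right up against the plate, then leave it lying flat on the lid. The plate slides to and fro in its slot, so feel for the opening and do not force the hook; leave the crockery as it stands.

Things in the scene. Friction and masses are not known exactly. Their poses are not given: they have to be found in the camera images.
- hook_grip (a point): Middle of the loose hook's red grip, 16 mm above its flat underside. Grip: upright block 14 mm wide (x), 44 long (y), 32 tall (z); take it across its width. Hook axes: y from grip to collar, z up. About 110 g. It starts flat on the table, turned 1.6 rad clockwise to 0.4 rad anticlockwise from the world axes. The underside of grip, collar and bar is one plane.
- hook_collar (a point): Middle of the bar where it leaves the collar's front face: 28 mm ahead (+y) of the grip's middle, 4.5 mm above the underside. The collar is a dark steel plate across the front of the grip, 28 mm wide (x), 6 thick (y = 22 to 28 mm from the grip's middle), 24 tall. Same axes as the hook.
- hook_arc (a point): Centre of the arc of the hook's bar, 42 mm to -x of hook_collar, 4.5 mm above the underside; hook axes. The bar is round steel, 9 mm thick; it leaves the collar along +y and bends to -x over 80 degrees, centre-line radius 42 mm. Turning the hook anticlockwise (from above) about this point moves its tip forward along the arc.
- hook_tip (a point): Middle of the blunt flat end of the hook's bar, at the end of the 80 degree arc: 34.7 mm to -x and 69.4 mm to +y of the grip's middle, 4.5 mm above the underside. Same axes as the hook.
- case: Closed green case, fixed to the table: 180 mm (x) by 200 mm (y), 60 mm high, flat lid, carrying a steel eye plate that slides in a slot. Origin: centre of its underside, z up. Contact of the hook with case or plate over 25 N counts as forcing; the hook skews in the fingers if its tip is pushed hard: keep to about 5 N while feeling for the eye and to seat it.
- slot (a point): Middle of the plate's slot, on the lid's top, 26 mm to +x and 18 mm to +y of the case's centre; case axes. The eye plate stands upright over it: 53 mm wide (x), 8 thick (y), 32 tall; its eye is a square opening in the middle, 13 mm wide, from the lid up 18 mm. It slides along x, about 8 N friction, stays where left; starts up to 11 mm either side of here (stops at 12). Its place is not reported.
- seat (a point): Where hook_collar is when the hook is fully home and the plate is in mid-slot: in the plane of the plate's near (-y) face, 4 mm to -y of slot, 4.5 mm over the lid; case axes. The hook enters from the -y side. Home: collar flat on the plate, hook axes about parallel to the case's, tip out on the +y side curving to -x. If the plate stands off the middle, all this shifts along x with it.
- yellow_cup: Yellow cup, 72 mm across, 85 mm tall, standing; origin at the centre of its underside. Leave alone.
- bowl: Blue bowl, 110 mm across, 50 mm tall, standing; origin at the centre of its underside. Leave alone.
- caddy: Terracotta tea caddy with dark lid, 66 mm across, 100 mm tall, standing; origin at the centre of its underside. Leave alone.
Things that resemble listed ones, but are neither listed nor needed, are in the scene too. There is more than one size of the part that bears hook_grip; the job needs the smallest.

How it is judged (in metres and radians):
On the way, in this order (a step that is already met when the one before it is completed fails the run):
1. the hook is held clear of the table (height (world z) of hook_collar above 0.04 m and contact force between hook and the fingers above 1 N), for 0.2 s.
2. the hook's tip is in the eye, low over the lid, while held (x of hook_tip in the frame of slot between -0.0155 and 0.0155 m and y of hook_tip in the frame of slot between 0.001 and 0.02 m and z of hook_tip in the frame of slot between 0 and 0.016 m and contact force between hook and the fingers above 1 N), for 0.05 s.
At the end, for the whole second after the job is handed in: The released hook lies flat and at rest on the lid (within 3.4 degrees; bar no more than about 3 mm off the lid), its bar through the eye, the collar's face within 2.5 mm of the eye plate and the tip at least 28 mm beyond the slot's line on the far side (y of hook_collar in the frame of slot between -0.0065 and 0 m and x of hook_collar in the frame of slot between -0.0155 and 0.0155 m and z of hook_collar in the frame of slot between 0 and 0.0075 m and y of hook_tip in the frame of slot above 0.028 m and x of hook_tip in the frame of slot between -0.058 and -0.012 m and z of hook_tip in the frame of slot below 0.009 m and angle between hook_grip's own z axis and vertical below 0.06 rad and linear speed of hook below 0.01 m/s and not (contact force between hook and the fingers above 0.01 N)); the robot touches nothing.
It fails at once if the hook is pressed against the case or its eye plate with more than 25 N (contact force between hook and case above 25 N).
It fails at once if the yellow cup is pushed or tipped (distance of yellow_cup from where it was at the start of the episode above 0.015 m or angle between yellow_cup's own z axis and vertical above 0.3 rad).
It fails at once if the bowl is pushed or tipped (distance of bowl from where it was at the start of the episode above 0.015 m or angle between bowl's own z axis and vertical above 0.3 rad).
It fails at once if the caddy is pushed or tipped (distance of caddy from where it was at the start of the episode above 0.015 m or angle between caddy's own z axis and vertical above 0.3 rad).
It also fails if it takes over 72 s, if anything falls off the work surface, if the arm or the gripper's body presses on something with over 40 N, if the wrist force passes 120 N, or if a joint passes its speed limit or range.

## Working session

There is one attempt and no reset: what is moved stays moved. The work goes in short steps, each a Python script; the robot and the scene stay as the last script left them, time stands still between calls to the robot, and variables do not carry over. Pictures are saved under pics/ and viewed, at most 10 in all, crops included, and the job is handed in when it is done.

```bash
ls; mkdir -p pics
cat > h.py <<'E'
import numpy as np, cv2
from scipy.spatial.transform import Rotation as Ro
from cell import robot, grip, kin, viewer
def world(name,cam):
    i=viewer.camera_info(cam);R=np.array(i["R"]);t=np.array(i["t"])
    return [(round(d["confidence"],2),np.round(R.T@(np.array(d["at"])-t),1)) for d in viewer.pinpoint(name,cam)]
def snap(cam,fn):
    p=viewer.read_camera(cam);cv2.imwrite("pics/"+fn,p[:,:,::-1]);return p
def proj(X,cam):
    i=viewer.camera_info(cam);c=np.array(i["R"])@np.array(X,float)+np.array(i["t"]);u=np.array(i["camera_matrix"])@c;return u[:2]/u[2]
def plane(uv,cam,z):
    i=viewer.camera_info(cam);R=np.array(i["R"]);t=np.array(i["t"])
    d=R.T@np.linalg.inv(np.array(i["camera_matrix"]))@np.array([uv[0],uv[1],1.]);o=-R.T@t
    return o+d*(z-o[2])/d[2]
E
python3 - <<'E'
from h import *
for c in("top","scene"):
    snap(c,c+"1.png")
    i=viewer.camera_info(c);print(c,np.round(-np.array(i["R"]).T@np.array(i["t"])),np.round(i["camera_matrix"],0).tolist())
    for n in("hook_grip","hook_collar","hook_arc","hook_tip","case","slot","seat","yellow_cup","bowl","caddy"):print(n,world(n,c))
s=robot.observe();print({k:np.round(v,3).tolist() for k,v in s.items()})
E
```

```text
pics
top [ 473.   30. 1045.] [[428.0, 0.0, 315.0], [0.0, 428.0, 197.0], [0.0, 0.0, 1.0]]
hook_grip [(0.85, array([308.5, -70.9,  24.6])), (0.83, array([ 502.5, -295.7,   19.5])), (0.69, array([ 474.6, -195.5,   11.2]))]
hook_collar [(0.82, array([ 317.1, -110.6,   -0.5])), (0.76, array([ 465.2, -306. ,    5.6])), (0.68, array([ 481.3, -167.3,    6. ]))]
hook_arc [(0.84, array([ 438.8, -156.2,    4.2]))]
hook_tip [(0.95, array([ 370.5, -152.7,    6.6])), (0.89, array([ 430.4, -371.9,   12. ])), (0.65, array([ 454.4, -115.7,    7.3]))]
case [(0.74, array([533.6, 133.5,  -0.9])), (0.56, array([ 7.882e+02,  4.240e+01, -3.000e-01]))]
slot [(0.63, array([565.8, 145.9,  58.9]))]
seat [(0.67, array([559.7, 142.2,  62.4]))]
yellow_cup [(0.92, array([789. ,  46.2,  -2.8]))]
bowl [(0.79, array([ 729.8, -277.5,    0.9]))]
caddy [(0.64, array([587.9, 361.9,   4. ]))]
scene [1478. -706.  895.] [[510.0, 0.0, 320.0], [0.0, 510.0, 193.0], [0.0, 0.0, 1.0]]
hook_grip [(0.75, array([ 476.8, -192.4,   20.4])), (0.75, array([ 502.5, -294.1,   18.9])), (0.67, array([310. , -68.2,  23. ]))]
hook_collar [(0.
[... 438 characters left out ...]
[531.8, 139.7,  -4.5])), (0.28, array([ 456.6, -115.2,    2.7]))]
slot [(0.7, array([556.6, 148.2,  61.6]))]
seat [(0.83, array([558.5, 143.7,  64.5]))]
yellow_cup [(0.94, array([781.2,  41.8,   2.4]))]
bowl [(0.64, array([ 734.6, -278.9,    1.1]))]
caddy [(0.9, array([589.2, 359.2,  -1.4]))]
{'t': 1.1, 'joints': [-1.227, 0.467, -0.012, 1.603, 0.006, 1.071, -0.056], 'joint_velocities': [-0.001, -0.0, -0.001, -0.001, 0.0, 0.002, 0.0], 'joint_torque': [0.0, -52.041, -0.012, -24.406, -0.057, 0.011, 0.0], 'tcp_pos': [245.258, 601.948, 184.704], 'tcp_rot': [0.604, 3.083, 0.0], 'contact_force': [-0.398, -0.585, 0.242], 'wrist_torque': [-0.036, 0.015, 0.012], 'grip_force': 0.0, 'grip_width': 0.996}
```

View pics/top1.png

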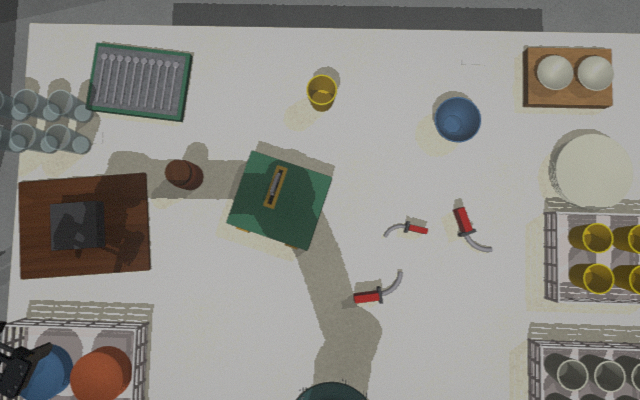

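View pics/scene1.png

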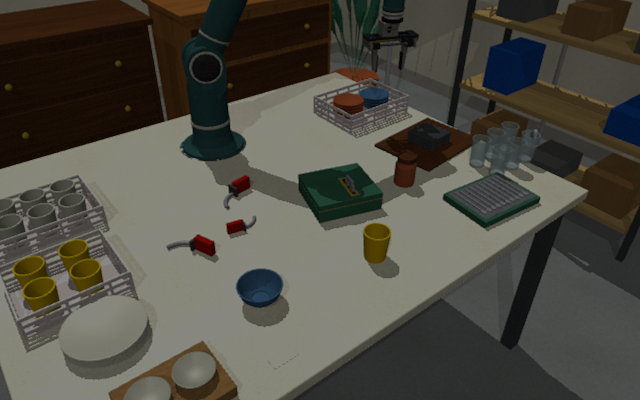

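The top view (up = +x, left = +y) shows the smallest hook with its grip at about (418,229), tip at (386,235). The other two hooks are bigger. The eye plate lies in the slot around (276,187).

Run:
```python
from h import *
p=cv2.imread("pics/top1.png")
a=cv2.resize(p[140:255,220:340],None,fx=5,fy=5,interpolation=cv2.INTER_CUBIC)[:575,:600]
b=cv2.resize(p[210:245,375:435],None,fx=3.3,fy=3.3,interpolation=cv2.INTER_CUBIC)
o=np.zeros((600,800,3),np.uint8);o[:a.shape[0],:a.shape[1]]=a;o[:b.shape[0],600:600+b.shape[1]]=b;
s=cv2.imread("pics/scene1.png")[160:222,325:385];s=cv2.resize(s,None,fx=3.3,fy=3.3,interpolation=cv2.INTER_CUBIC);o[200:200+s.shape[0],600:600+s.shape[1]]=s
cv2.imwrite("pics/crop1.png",o)
viewer.read_camera("top")
for d in viewer.silhouettes("case","top")[:1]:
    m=d["mask"].astype(np.uint8);c=max(cv2.findContours(m,0,1)[0],key=cv2.contourArea);r=cv2.minAreaRect(c);print(r)
    print([np.round(plane(q,"top",60)[:2],1).tolist() for q in cv2.boxPoints(r)])
    q=cv2.approxPolyDP(cv2.convexHull(c),6,True)[:,0];print(q.tolist(),[np.round(plane(x,"top",60)[:2],1).tolist() for x in q])
hsv=cv2.cvtColor(p,cv2.COLOR_BGR2HSV);red=(((hsv[:,:,0]<8)|(hsv[:,:,0]>172))&(hsv[:,:,1]>150)).astype(np.uint8)
for c in cv2.findContours(red,0,1)[0]:
    if cv2.contourArea(c)>40:
        r=cv2.minAreaRect(c)
        if abs(r[0][0]-418)<80: print("red",r,plane(r[0],"top",16)[:2])
```

```text
((278.1500244140625, 200.55001831054688), (87.27884674072266, 80.00560760498047), 18.434947967529297)
[[471.8, 261.0], [650.2, 209.1], [590.1, 14.2], [413.9, 67.9]]
[[251, 151], [330, 176], [307, 249], [226, 222]] [[645.1, 205.2], [590.9, 19.3], [421.4, 67.9], [478.1, 256.9]]
red ((366.1600341796875, 297.6199951171875), (7.212490081787109, 24.183053970336914), 81.8698959350586) [308.68584742 -73.83061667]
red ((417.7647705078125, 228.94119262695312), (17.46256446838379, 4.850712776184082), 14.03624439239502) [ 474.18500139 -193.70921797]
red ((464.1232604980469, 219.3287811279297), (24.110475540161133, 7.0224690437316895), 69.44395446777344) [ 500.06659186 -303.52634359]
```

View pics/crop1.png

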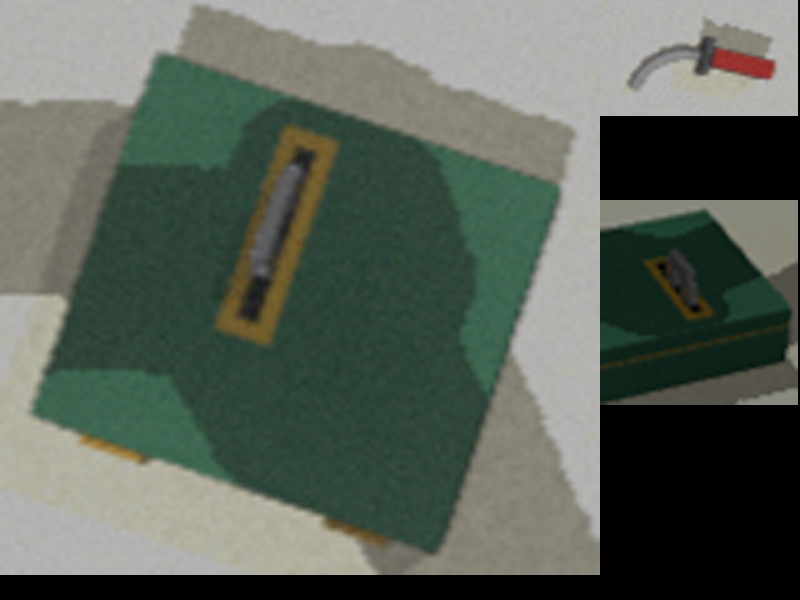

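Crop: the brass slot frame is centred at about px (275.6,187.2). The plate sits towards its upper (+x) end, and the case yaw is about -0.33. Next I'll compute the case numbers and check reach.

```bash
cat >> h.py <<'E'
def rot(psi):
    y=np.array([np.cos(psi),np.sin(psi),0]);z=np.array([0,0,-1.])
    return Ro.from_matrix(np.c_[np.cross(y,z),y,z]).as_rotvec()
def R2(a): return np.array([[np.cos(a),-np.sin(a)],[np.sin(a),np.cos(a)]])
E
python3 - <<'E'
from h import *
C=lambda x,y:(220+(x+.5)/5-.5,140+(y+.5)/5-.5)
cs=[plane(C(*q),"top",60)[:2] for q in [(160,55),(560,185),(437,553),(33,412)]]
print("lid",np.round(cs,1).tolist(),"ctr",np.mean(cs,0))
a,b,c,d=cs  # a=(+x+y) b=(+x,-y) c=(-x-y) d=(-x+y)
for v,off in((a-b,np.pi/2),(d-c,np.pi/2),(a-d,0),(b-c,0)):print(np.linalg.norm(v),np.arctan2(v[1],v[0])-off)
sl=[plane(C(*q),"top",60)[:2] for q in [(285,125),(340,143),(272,347),(215,328)]]
a,b,c,d=sl;print("slot",np.mean(sl,0))
for v,off in((a-b,np.pi/2),(d-c,np.pi/2),(a-d,0),(b-c,0)):print(np.linalg.norm(v),np.arctan2(v[1],v[0])-off)
print("from case",np.mean(cs,0)+R2(-.325)@[26,18])
s0=np.mean(sl,0)
for q in [(297,158),(253,283),(303,150),(275,220)]: print(q,R2(.325)@(plane(C(*q),"top",92)[:2]-s0))
for f in(0,np.pi):
  for p,psi in(((475,-194,40),-.22),((480,-194,150),-.22),((560,100,75),-.325-1.4),((560,100,150),-.325-1.4),((560,100,75),-.325)):
    q=kin.ik(p,rot(psi+f));print(f,psi,None if q is None else np.round(q,2))
E
```

```text
lid [[646.1, 203.8], [589.6, 15.6], [418.7, 67.8], [478.1, 256.4]] ctr [533.13662594 135.89447268]
196.46054360526557 -0.2915024593930087
197.76887044915452 -0.3052666360563736
176.00922697228148 -0.3036118106989378
178.7203442718154 -0.29621213784938843
slot [562.89154144 145.66127465]
27.053972157744905 -0.29299613876342634
27.920472043299657 -0.29414748474500096
99.77436222985055 -0.2978342817418265
99.80607840234771 -0.28915106655086276
from case [563.52310298 144.65015732]
(297, 158) [34.1200861  -0.21751589]
(253, 283) [-25.45829418  -1.4174006 ]
(303, 150) [38.43931658 -1.48907692]
(275, 220) [ 4.48701341 -0.7393713 ]
0 -0.22 [-0.41  0.63  0.95  2.09 -0.73  0.8   0.78]
0 -0.22 [-0.4   0.37  0.89  2.   -0.36  0.93  0.46]
0 -1.7249999999999999 [-0.75  0.54  0.67  1.93 -0.45  0.83 -1.56]
0 -1.7249999999999999 [-0.81  0.44  0.74  1.88 -0.35  0.96 -1.64]
0 -0.325 [-0.65  0.51  0.53  1.92 -0.35  0.81 -0.25]
3.141592653589793 -0.22 [-0.6   0.95  1.34  2.09 -1.09  1.1  -2.06]
3.141592653589793 -0.22 [-0.66  0.64  1.36  2.01 -0.72  1.1  -2.33]
3.141592653589793 -1.7249999999999999 [-0.42  0.47  0.23  1.9  -0.15  0.78  1.31]
3.141592653589793 -1.7249999999999999 [-0.46  0.37  0.28  1.85 -0.12  0.93  1.29]
3.141592653589793 -0.325 [-0.15  0.47 -0.11  1.89  0.07  0.79  2.52]
```

Run:
```python
from h import *
psi=-.23
robot.movep([475,-194,160],rot(psi)); grip(.55)
robot.servo_line([475,-194,6],feed=150)
print(robot.observe()["contact_force"])
grip(0,45)
s=robot.observe();print(s["t"],s["grip_width"],s["grip_force"],s["tcp_pos"],s["joints"])
robot.servo_line([475,-194,120],feed=150)
robot.hold(.3)
s=robot.observe();print(s["t"],s["grip_width"],s["grip_force"],s["contact_force"])
snap("top","top2.png")
for n in("hook_grip","hook_collar","hook_tip"):print(n,world(n,"top"))
```

```text
[ 0.17477542 -0.10717457  0.38345071]
6.875 0.00642861038561328 0.0 [ 474.98040747 -193.98678452    5.9800581 ] [-0.20856349  0.59350856  0.67223876  2.08763587 -0.60418365  0.65993244
  0.64394817]
8.0833 0.005171155748562136 0.0 [0.16477791 0.16870438 0.13536369]
hook_grip [(0.66, array([ 453.7, -114. ,    5.5])), (0.64, array([ 473.7, -193.8,   13.4]))]
hook_collar [(0.9, array([ 3.165e+02, -1.078e+02,  3.000e-01])), (0.58, array([ 481.7, -163.7,    5.4]))]
hook_tip [(0.82, array([ 448.5, -115.9,    6.1])), (0.6, array([ 368.3, -150.2,    4.2]))]
```

Run:
```python
from h import *
s=robot.observe();print(s["tcp_pos"],s["tcp_rot"],rot(-.23),s["grip_width"])
snap("scene","x.png")
p=cv2.imread("pics/top2.png")[130:330,300:500];q=cv2.imread("pics/x.png")[80:280,150:350]
cv2.imwrite("pics/c2.png",cv2.resize(np.hstack([p,q]),None,fx=2,fy=2,interpolation=cv2.INTER_CUBIC))
```

```text
[ 474.90114066 -194.07000964  119.84932146] [-2.46169012e+00 -1.95163904e+00  4.66123288e-04] [2.46167142 1.95186532 0.        ] 0.0023050096295294904
```

View pics/c2.png

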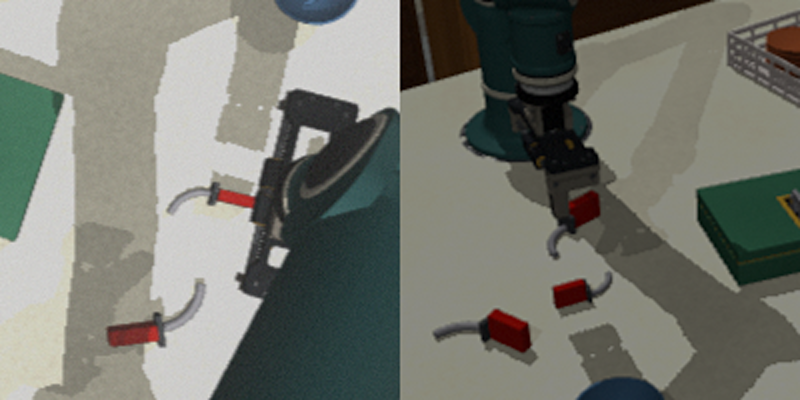

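Run:
```python
from h import *
for z in(120,139,208):
  for c in("top","scene"):print(z,c,proj((475,-194,z),c))
print(proj((475,-194,16),"scene"),proj((0,0,0),"scene"),proj((0,0,0),"top"))
p=cv2.imread("pics/x.png")[100:240,170:310]
cv2.imwrite("pics/c3.png",cv2.resize(p,None,fx=4,fy=4,interpolation=cv2.INTER_CUBIC))
```

```text
120 top [428.49184292 228.81842892]
120 scene [230.61229781 196.12691826]
139 top [430.69297394 228.86327017]
139 scene [229.99745701 190.18528091]
208 top [439.53196412 229.04333727]
208 scene [227.67854758 167.77603485]
[233.81049009 227.03329047] [212.81388605 144.06748584] [331.66911453 428.17149731]
```

View pics/c3.png

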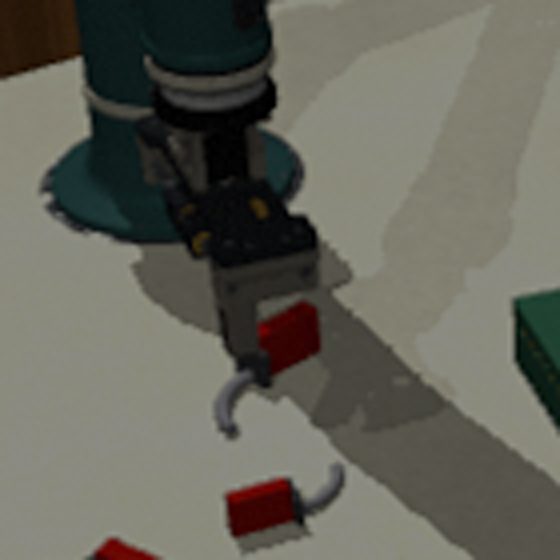

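Run:
```python
from h import *
robot.servo_line([475,-240,20],feed=250)
f0=np.array(robot.observe()["contact_force"])
z=20
snap("scene","s20.png");snap("top","t20.png")
while z>-6:
    z-=2; robot.servo_line([475,-240,z],feed=60)
    s=robot.observe();f=np.array(s["contact_force"])-f0
    if abs(f[2])>3: break
print(z,f,s["tcp_pos"],s["t"],s["joint_torque"])
print(proj((475,-240,20),"scene"))
robot.servo_line([475,-240,20],feed=150)
p=cv2.imread("pics/s20.png")[120:260,170:310];q=cv2.imread("pics/t20.png")[160:300,370:510]
cv2.imwrite("pics/c4.png",cv2.resize(np.hstack([p,q]),None,fx=2.8,fy=2.8,interpolation=cv2.INTER_CUBIC))
```

```text
-6 [-1.37583079  0.15636706  0.27908698] [ 474.92228438 -239.95088782   -6.12645123] 12.275 [-2.97660852e-03 -4.45069098e+01  9.07076865e+00 -1.38150036e+01
 -2.82602257e-02  5.82926266e-02  5.57415071e-03]
[218.90601008 232.32529594]
```

View pics/c4.png

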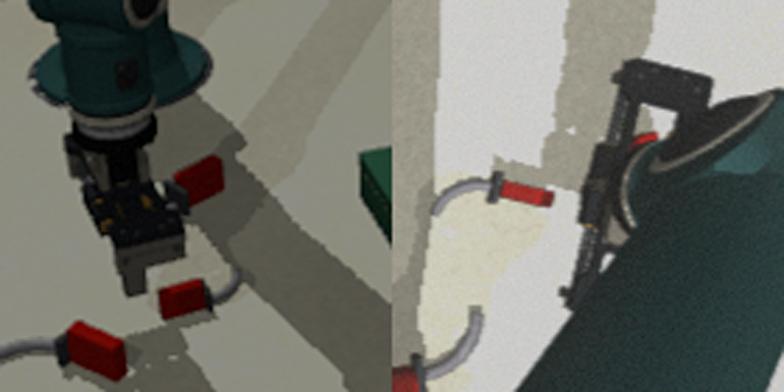

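The picture shows the fingertips about 8 px (roughly 25 mm) higher than reported, and there was no contact at z = -6. The reported tool height is off, so I'll measure the offset by touching the table.

Run:
```python
from h import *
robot.servo_line([475,-240,-4],feed=150); robot.hold(.1)
f0=np.array(robot.observe()["contact_force"])
z=-4
while z>-45:
    z-=1.5; robot.servo_line([475,-240,z],feed=60)
    s=robot.observe();f=np.array(s["contact_force"])-f0
    if abs(f[2])>3: break
print(z,f,s["tcp_pos"],s["t"])
robot.servo_line([475,-240,z+30],feed=200)
```

```text
-31.0 [-4.91325298  2.01435361 19.37307438] [ 475.20470389 -240.12277268  -29.50199828] 17.5083
```

Table contact came at a reported z of about -29, so the real tips sit 29 mm above the reported TCP. I'll regrasp with that correction.

```bash
cat >> h.py <<'E'
ZO=-29.0   # reported TCP z = real tip z + ZO
E
python3 - <<'E'
from h import *
robot.servo_line([475,-194,60+ZO],feed=300); grip(.55)
robot.servo_line([475,-194,6+ZO],feed=200)
print(robot.observe()["contact_force"])
grip(0,45)
s=robot.observe();print(s["t"],s["grip_width"],s["grip_force"],s["tcp_pos"])
robot.servo_line([475,-194,130+ZO],feed=200)
robot.hold(.2)
s=robot.observe();print(s["t"],s["grip_width"],s["grip_force"],s["contact_force"])
print(np.round(kin.ik([475,50,150+ZO],rot(-1.7)),2))
E
```

```text
[ 0.76687425 -0.15395757 -0.2931741 ]
20.0583 0.14911452064772057 44.96932804584503 [ 475.17699834 -193.94688221  -22.67639584]
21.025 0.15085479291234064 44.96957302093506 [ 0.70609653  0.61329627 -0.31663271]
[-1.15  0.53  1.26  2.12 -0.64  0.95 -1.23]
```

```bash
cat >> h.py <<'E'
CY=-0.297; S=np.array([563.,145.5])
def pose(cx,cy,yaw,h,dx=0,dy=0):
    """arc centre (cx,cy) in slot frame, hook yaw rel. case, underside h over lid; (dx,dy)=grip centre minus TCP in hook axes"""
    g=S+R2(CY)@(np.array([cx,cy])+R2(yaw)@np.array([42-dx,-28-dy]))
    return [g[0],g[1],60+h+6+ZO], rot(CY+yaw)
def case(p): return R2(-CY)@(np.array(p[:2])-S)
E
python3 - <<'E'
from h import *
e=4.4
p,r=pose(e-41.6,-19,-1.396,45); print(p,np.round(kin.ik(p,r),2))
robot.movep(p,r); robot.hold(.2)
s=robot.observe();print(s["t"],s["tcp_pos"],s["joints"],s["contact_force"])
for c in("top","scene"):
    snap(c,c+"5.png")
    for n in("hook_grip","hook_collar","hook_tip","hook_arc","slot"):
        print(c,n,[(a,case(w).round(1),w[2]) for a,w in world(n,c)if w[0]>500 and w[1]>0])
    print(proj(list(S+R2(CY)@[e,-19])+[109.5],c))
a=cv2.imread("pics/top5.png")[130:250,220:340];b=cv2.imread("pics/scene5.png")[110:230,290:410]
cv2.imwrite("pics/c5.png",cv2.resize(np.hstack([a,b]),None,fx=3.3,fy=3.3,interpolation=cv2.INTER_CUBIC))
E
```

```text
[np.float64(488.95728112602524), np.float64(99.9449417325388), 82.0] [-1.15  0.63  1.16  2.1  -0.75  0.91 -1.25]
22.775 [489.12201213  99.28778861  82.10508331] [-1.14532431  0.6247899   1.16273341  2.10181282 -0.74559101  0.91353788
 -1.24483436] [ 0.45428793  0.48862157 -1.15321136]
top hook_grip []
top hook_collar [(0.46, array([-36.6, 212.7]), np.float64(-1.2))]
top hook_tip [(0.6, array([  7.3, -17.8]), np.float64(111.5))]
top hook_arc []
top slot [(0.82, array([3.1, 1.8]), np.float64(59.1))]
[281.51887999 185.37587131]
scene hook_grip [(0.3, array([-31.7, -13.3]), np.float64(-3.5))]
scene hook_collar [(0.56, array([241.8, -31. ]), np.float64(0.1)), (0.51, array([-29.7, -55.7]), np.float64(109.2)), (0.41, array([-35.9, -17.3]), np.float64(106.5))]
scene hook_tip [(0.46, array([  7.2, -17. ]), np.float64(108.6))]
scene hook_arc [(0.68, array([-37.8, -18.9]), np.float64(105.9))]
scene slot [(0.87, array([-4.6,  1.5]), np.float64(60.8)), (0.73, array([240.2, -33.3]), np.float64(3.3))]
[343.68274257 174.08005086]
```

View pics/c5.png

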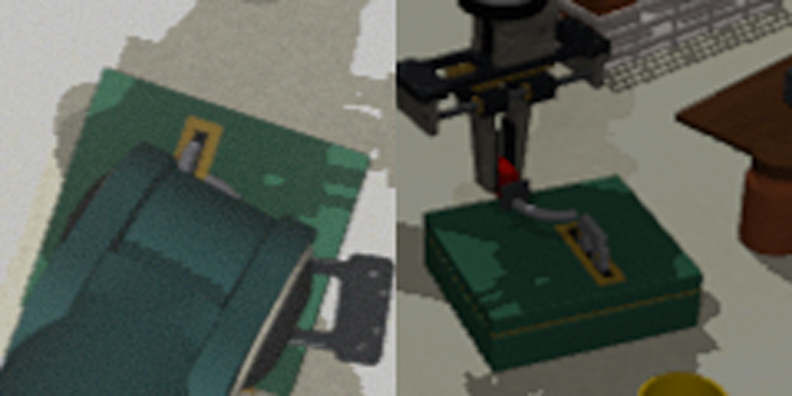

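Run:
```python
from h import *
W=lambda x,y,z:list(S+R2(CY)@[x,y])+[z]
for e in(0,4.4,8):
    print(e,"bot",proj(W(e+26.5,-4,60),"scene").round(1),"topR",proj(W(e+26.5,-4,92),"scene").round(1),"topL",proj(W(e-26.5,-4,92),"scene").round(1), "slot end",proj(W(38.5,0,60),"scene").round(1),"frame end",proj(W(50,-13.5,60),"scene").round(1))
for d in(0,3): print(proj(W(4.4+d,-19.6,109.5),"scene"))
a=cv2.imread("pics/scene5.png")[150:210,325:385]
b=cv2.imread("pics/scene1.png")[160:220,325:385]
cv2.imwrite("pics/c6.png",cv2.resize(np.hstack([a,b]),None,fx=6.6,fy=6.6,interpolation=cv2.INTER_CUBIC))
```

```text
0 bot [350.8 191.4] topR [351.3 182.2] topL [343.9 172.9] slot end [353.8 193.3] frame end [351.2 196.4]
4.4 bot [351.4 192.2] topR [352.  182.9] topL [344.5 173.6] slot end [353.8 193.3] frame end [351.2 196.4]
8 bot [351.9 192.8] topR [352.5 183.6] topL [345.  174.2] slot end [353.8 193.3] frame end [351.2 196.4]
[343.49133711 174.11893122]
[343.9127437  174.64738525]
```

View pics/c6.png

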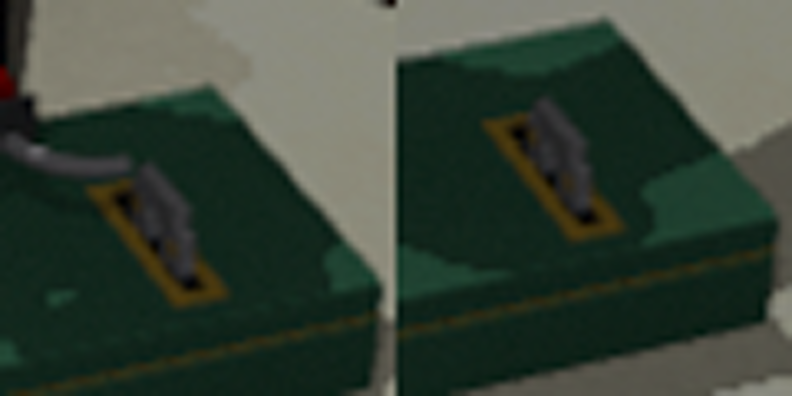

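```bash
cat >> h.py <<'E'
def force(n=2):
    F=[]
    for _ in range(n): robot.hold(.02); F.append(robot.observe()["contact_force"])
    return np.mean(F,0)
def fc(f): return np.r_[R2(-CY)@f[:2],f[2]]   # case axes
def go(st,feed=60):
    p,r=pose(*st); robot.servo_line(p,feed,r)
E
python3 - <<'E'
from h import *
e,dy=4.6,2.5
cx=e-41.6
go([cx,-19,-1.396,12,0,dy],120); robot.hold(.15); f0=force(4)
h=12
while h>-4:
    h-=1 if h>4 else .5
    go([cx,-19,-1.396,h,0,dy]); f=force()-f0
    if f[2]>1.5: break
print("lid",h,fc(f)); h+=1.2
go([cx,-19,-1.396,h,0,dy]); robot.hold(.1); f0=force(4); np.save("f0.npy",f0)
y=-19
while y<-.5:
    y+=1; go([cx,y,-1.396,h,0,dy]); f=fc(force()-f0)
    if np.hypot(*f[:2])>2.5: break
s=robot.observe();print("y",y,f,s["t"],s["tcp_pos"],pose(cx,y,-1.396,h,0,dy)[0],s["grip_force"])
E
```

```text
lid 0.0 [-1.95412877 -1.10704901  7.61069695]
y 0 [-0.15419637 -0.10335419 -0.14844099] 34.35 [492.27813604 118.38859534  38.20956242] [np.float64(492.22757339016823), np.float64(118.35931674848679), 38.2] 44.96953725814819
```

The tip is in the eye without contact and the lid was felt at h = 0. Next I'll centre it between the eye's side walls, then thread with force-compliant steps.

Run:
```python
from h import *
e,dy,h=4.6,2.5,1.2
f0=np.load("f0.npy"); cx=e-41.6
go([cx,2.5,-1.396,h,0,dy]); f=fc(force()-f0); print("in",f)
R={}
for sg in(1,-1):
    x=0
    while abs(x)<5:
        x+=sg*.7; go([cx+x,2.5,-1.396,h,0,dy]); f=fc(force()-f0)
        if abs(f[0])>1.5: break
    R[sg]=(x,f.round(1)); go([cx,2.5,-1.396,h,0,dy],100)
print(R,robot.observe()["t"])
```

```text
in [ 0.79660334 -0.53757879  0.09901457]
{1: (3.5, array([-3.7, -0.9,  1.9])), -1: (-2.0999999999999996, array([ 2. , -0.6, -0.9]))} 37.4
```

Run:
```python
from h import *
e,dy,h=5.0,2.5,1.2
f0=np.load("f0.npy"); N=22; ox=oy=0
for k in range(1,N+1):
    yaw=-1.396*(1-k/N); c=2.5-9.5*k/N
    go([e-np.sqrt(42**2-c*c)+.1+ox,c+oy,yaw,h,0,dy],40); f=fc(force(1)-f0)
    if k%3==0 or np.hypot(*f[:2])>2: print(k,f.round(1),round(ox,2),round(oy,2))
    if np.linalg.norm(f)>7: print("STOP");break
    if abs(f[0])>1.2: ox+=.25*f[0]
    if abs(f[1])>1.5: oy+=.2*f[1]
np.save("st.npy",[e-np.sqrt(42**2-c*c)+.1+ox,c+oy,yaw,h,0,dy])
s=robot.observe();print(s["t"],s["grip_force"],s["grip_width"],np.load("st.npy"))
```

```text
3 [ 0.7 -0.3  0.4] 0 0
6 [-0.3 -1.1  0.5] 0 0
9 [ 0.1 -1.  -1.3] 0 0
12 [-0.4  0.2  0.2] 0 0
15 [ 0.1 -0.5 -0.4] 0 0
18 [ 0.6  0.2 -0.1] -0.34 0
21 [0.2 0.3 0.1] -0.34 0
43.2667 44.96947646141052 0.15128153159750793 [-36.64869388  -7.          -0.           1.2          0.
   2.5       ]
```

Run:
```python
from h import *
st=np.load("st.npy"); st[3]=.3; go(st,40); robot.hold(.1); f0=force(4); print("low",fc(f0-np.load("f0.npy")).round(1))
while st[1]<4:
    st[1]+=.6; go(st,30); f=fc(force()-f0)
    if f[1]<-3 or np.linalg.norm(f)>6: break
s=robot.observe();print("seat",st,f,s["t"],s["tcp_pos"]); np.save("st2.npy",st)
for n in("slot",): pass
snap("scene","s7.png")
for n in("hook_collar","hook_tip"):
    print(n,[(a,case(w).round(1),w[2].round(1)) for a,w in world(n,"scene") if w[1]>0 and w[0]>480 and w[0]<650])
```

```text
low [ 0.  -1.2  2.1]
seat [-36.64869388  -2.2         -0.           0.3          0.
   2.5       ] [ 0.07708973 -4.2387306   5.12785968] 45.95 [558.43067851 111.99847478  37.36818594]
hook_collar [(0.59, array([ 2.9, -0.6]), np.float64(65.2))]
hook_tip [(0.54, array([-28.1,  42.3]), np.float64(63.6))]
```

Run:
```python
from h import *
grip(.35)
st=np.load("st2.npy"); p,r=pose(*st)
robot.servo_line([p[0],p[1],p[2]+90],150)
q=np.array(S+R2(CY)@[-60,-130]); robot.servo_line([q[0],q[1],p[2]+110],250); robot.hold(.2)
s=robot.observe();print(s["t"],s["grip_width"],s["contact_force"])
snap("scene","s8.png");snap("top","t8.png")
for c in("scene","top"):
    viewer.read_camera(c)
    for n in("hook_collar","hook_tip","hook_grip"):
        print(c,n,[(a,case(w).round(1),w[2].round(1)) for a,w in world(n,c) if w[1]>0 and 480<w[0]<650])
a=cv2.imread("pics/t8.png")[140:230,240:330];b=cv2.imread("pics/s8.png")[150:240,310:400]
cv2.imwrite("pics/c8.png",cv2.resize(np.hstack([a,b]),None,fx=4.4,fy=4.4,interpolation=cv2.INTER_CUBIC))
```

```text
48.1333 0.350152311186497 [ 0.36341607  0.47779236 -0.0858421 ]
scene hook_collar [(0.71, array([ 1.7, -1.5]), np.float64(66.1))]
scene hook_tip [(0.68, array([-27.7,  39.4]), np.float64(64.3))]
scene hook_grip [(0.69, array([ 10.1, -31.9]), np.float64(78.0))]
top hook_collar [(0.54, array([ 7.5, -3.2]), np.float64(66.9)), (0.33, array([  6. , -33.3]), np.float64(70.1))]
top hook_tip [(0.66, array([-27.7,  37. ]), np.float64(67.5))]
top hook_grip [(0.79, array([  6.6, -32.8]), np.float64(72.6))]
```

View pics/c8.png

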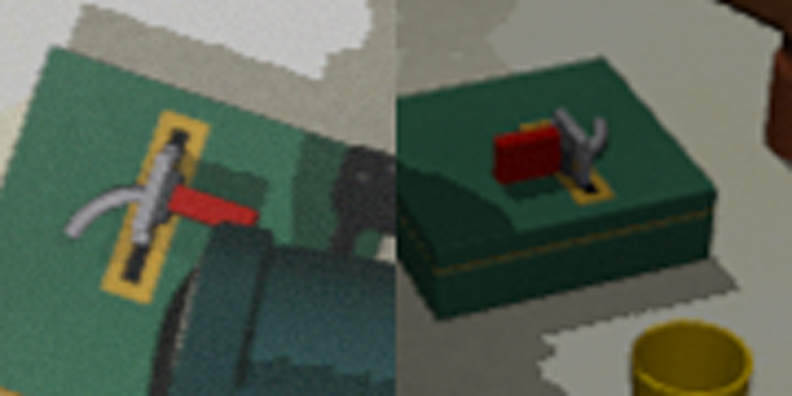

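The hook lies flat with its bar through the eye, its tip out on the far side (crop (70,232)), and its collar flush on the plate (crop (172,195)). Measured tip y is about 38 mm, as expected when home. Handing in.

```bash
python3 -c "
from h import *
print(robot.job_done(),robot.observe()['t'])"
```

```text
the job is handed in; nothing more can be done
the job is handed in; nothing more can be done
```

I threaded the smallest hook through the eye until its collar met the plate (stopped at about 4 N), released it flat on the lid, and handed the job in at about 48 s; I did not see the verdict.

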